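# Hook the records box into its dock

### The job

Slide the steel card box that has a ring on its lid, without lifting it, fully home into the corner of the dock bracket, against both fences. Then swing the dock's curved hook round on its post, through the ring, all the way to its stop, and leave it there. Leave everything else on the cabinet where it is.

Things in the scene. Friction and masses are not known exactly. Their poses are not given: they have to be found in the camera images.
- eye (a point): Centre of the steel ring standing on the lid of the card box to be docked, above the box's centre, 74 mm over its underside. Axes are the box's (z up). The ring stands in the y-z plane, so the hook goes through it along x. Ring wire 6 mm thick, inside diameter 22 mm, top 91 mm above the cabinet top.
- cardbox: The card box to be docked: loose, closed, grey steel, 110 (its x) x 96 (its y) x 55 mm high without the ring, about 0.7 kg. Origin: centre of the underside. It starts 40 to 90 mm short of home (to the dock's -x), 15 to 40 mm off to the dock's -y, turned up to 0.2 rad; its -x and -y sides are free to be pushed on.
- eye_home (a point): Where the ring's centre is when the box is fully home, 74 mm above the cabinet top; axes are the dock's (x: the way the box goes in, towards the back fence; z up). Home: the box's +x side touches the back fence, its +y side the side fence, box axes parallel to dock axes.
- dock: Fixed dark steel bracket. Origin: on the cabinet top at the axis of the hook's vertical post (18 mm thick, 96 mm high); the home point is at x 0, y -70 mm. Back fence across x: face at x = +55 mm, from y = -118 to -12 mm. Side fence along x: face at y = -22 mm, from x = -70 to +60 mm. Both 28 mm high, 10 mm thick.
- hook (a joint): Angle of the hook about its vertical post, rad, growing counter-clockwise seen from above. 0: fully open, tip at the dock's -x side of the post; it starts between 0 and 0.3. The tip enters the ring of a docked box at about 1.5; the stop is at 1.95. Above 1.8 counts as closed. Stiff pivot (0.08 N m friction): it stays where it is left.
- hook_tip (a point): Free tip of the hook: a steel rod 7 mm thick bent to a level 100 degree arc of radius 70 mm about the post, 74 mm above the cabinet top. From the tip the arc runs back clockwise seen from above; a straight 10 mm spoke joins its rear end to the post and runs on to 100 mm from the post. Axes turn with the hook; at joint 0 they are the dock's.
- peg (a point): Middle of the upright handle peg at the outer end of the hook's spoke: 14 mm thick, 18 mm black ball on top; it stands from 79 to 130 mm above the cabinet top (this point: 98 mm), 100 mm from the post axis, 100 degrees clockwise behind the tip. Push it sideways along its circle about the post, counter-clockwise from above. Axes turn with the hook.
- plainbox: Bystander: a like card box, 110 x 96 x 55 mm, with a small knob (top 71 mm) and no ring. Origin: centre of the underside.
- clipbin: Bystander: open metal bin of paperclips, 120 x 90 x 50 mm. Origin: centre of the underside.
- clip_a: Bystander: blue binder clip, 40 x 18 mm, 47 mm high. Origin: centre of the underside.
- clip_b: Bystander: blue binder clip like the other. Origin: centre of the underside.
- bell: Bystander: desk bell, 84 mm across, 58 mm high. Origin: centre of the underside.
- penrest: Bystander: walnut pen rest with two pens, 200 x 60 x 34 mm. Origin: centre of the underside.
- press: Fixed cast-iron hand press at the left of the cabinet top, 170 x 100 mm, raised lever ending in a ball 356 mm high; keep clear. Origin: centre of the underside. Beside it, box files 200 mm high stand over 0.48 m to the robot's left.

How it is judged:
By the outcome, as a careful person would: the job done as asked, in the order asked, and still so for the second after the job is handed in, with the robot touching nothing.
It also fails if it takes over 61 s, if anything falls off the work surface, if the arm or the gripper's body presses on something with over 40 N, if the wrist force passes 120 N, or if a joint passes its speed limit or range.

### The arm

A 6-joint arm with a two-finger parallel gripper is mounted at the origin on the work surface. World frame = base frame: x ahead of the robot, y to its left, z up, the work surface at z = 0. Lengths are in mm, angles in degrees, forces in N, time in s.
With the tool pointing down it reaches from about 350 to 850 mm from the base axis. Payload 8.1 kg.
Tool frame: the origin (TCP) lies midway between the tips of the shut fingers; the grasp point (between the pads) lies 19 mm behind it (r.tcp_to_grasp is the distance from the TCP to the grasp point, in mm); z points along the fingers, y is the direction in which the jaws open and shut (so a half turn about z gives the same grasp; the last joint's range is limited). The gripper opens to 85 mm and grips with 20 to 120 N. Pads are 22 mm wide; open, the fingers measure 114 mm over their backs; the gripper's body (76 mm by 85 mm) begins 54 mm behind the grasp point. The pads swing forward as they close: fully open they stand 13 mm farther back than shut.
Start: joints at [72.055, 7.471, 85.268, -0, 87.261, -4.893], TCP at [135.478, 584.509, 231.292] pointing down, gripper open.
Joint ranges: [-169.43, 169.43], [-51.17, 129.36], [1.28, 143.12], [-76.62, 256.62], [0, 156.53], [-152.29, 152.29]. Speed limits (degrees/s): [136.94, 136.94, 159.86, 180, 180, 180].

### API

Orientations are given as [roll, pitch, yaw] about the fixed x, y, z axes, in that order (R = Rz(yaw) Ry(pitch) Rx(roll)).
In Python, from bench import r gives the robot as it stands.
- The arm moves only by the tool jog_arm, never from a script. Its argument "targets" is a list of rows, each a list of 7 numbers: the shift along the tool's x, y, z in m, then the turn, a rotation vector about the tool's x, y, z in rad, then the closure, from 0 (fully open) to 1 (shut). In form: [[dx, dy, dz, wx, wy, wz, claw], ...]. A call has 1 to 5 rows; each row is the pose to reach, as a shift and turn from the pose commanded when the call began, along the tool's axes at that moment; what a row does not reach only later rows make up. A row lasts 1/12 s, in which the tool goes at most 41.7 mm and 7.16 degrees, less where a joint would pass 70% of its speed; a pose out of reach is approached as far as the arm can. A call with a gripper value outside its range is refused whole. The fingers move at their own pace and stop on an object; "newtons" is the grip in N (left out, the last holds). Time passes only in rows, so rows that repeat a pose let the fingers close. It gives the time, the measured TCP pose, the force and the opening at its end, in the units of the state.
- r.sense(): the state, without advancing time (a new reading comes with each control period).
- r.snapshot(name): name is "side" or "top"; returns a dict with "pixels" (420x560x3 uint8, red, green, blue), "fx", "fy", "cx", "cy" (pixels), "dist" ([k1, k2, p1, p2, k3] as OpenCV has them; the pictures are not rectified), "origin" and "attitude" of the camera in the world. Camera axes: x right, y down, z forward; pixel columns grow to the right and rows downward; lengths in mm; the calibration is good to about 2 mm. A picture is of the moment at which its call begins. There is no depth.
- r.hand_in(): hands the job in, once; it reports no verdict.
The state is a dict: "time": time; "joint_pos": joint angles; "qd": joint speeds; "joint_efforts": joint torques, N m; "tool_pos": TCP position; "tcp_rot": TCP orientation; "ft_force": force on the tool from outside, world axes, zero at the start; "wrist_torque": the same for the moment, N m; "finger_gap": finger opening in mm.
Only numpy, scipy, OpenCV 4.12 (cv2) and the standard library are available. Lean on these libraries where they do the work, as an engineer would, in place of code of your own. Each camera call takes 0.05 s, during which the arm holds its last target.

## Working session

There is one attempt and no reset: what is moved stays moved. The work goes in short steps, Python scripts to look and compute and a tool call to move; the robot and the scene stay as the last step left them, time stands still between calls to the robot, and variables do not carry over. Pictures are saved under pics/ and viewed, and the job is handed in when it is done.

Besides the shell and the picture viewer there is one more tool, called after "Call:" in YAML: its name, and indented under it one key for each argument. jog_arm: Moves the arm, as the interface text tells. Its arguments: {"type":"object","properties":{"targets":{"type":"array","items":{"type":"array","items":{"type":"number"}}},"newtons":{"type":"number"}},"required":["targets"]}

```bash
ls; mkdir -p pics; python3 - <<'E'
from bench import r
import cv2
for n in("top","side"):
    s=r.snapshot(n); cv2.imwrite(f"pics/{n}0.png",s["pixels"][:,:,::-1])
    print({k:v for k,v in s.items() if k!="pixels"})
print(r.sense())
E
```

```text
pics
{'fx': 451.1411560498478, 'fy': 451.1411560498478, 'cx': 272.6579496339534, 'cy': 204.99674360112584, 'dist': array([-0.14893336,  0.        ,  0.        ,  0.        ,  0.        ]), 'origin': array([ 428.15165278,   27.97405868, 1302.79383513]), 'attitude': array([-172.49696063,   -0.54988275,  -90.40629244])}
{'fx': 382.3520049470194, 'fy': 382.3520049470194, 'cx': 274.6090567903931, 'cy': 208.2030699174154, 'dist': array([0.01148453, 0.        , 0.        , 0.        , 0.        ]), 'origin': array([ 272.08496475, -551.78201126,  890.25208192]), 'attitude': array([-141.83819633,   -0.83240631,  -28.85937545])}
{'time': 0.1, 'joint_pos': array([ 7.20546555e+01,  7.51157074e+00,  8.53239537e+01,  1.23777033e-03,
        8.72637168e+01, -4.89639159e+00]), 'qd': array([-0.03918818, -0.10339968, -0.18491936,  0.04068599,  0.07970355,
        0.00785501]), 'joint_efforts': array([ 1.70041203e-03, -5.70953608e+01, -5.01943731e+01, -2.01171160e-04,
        8.13323655e-03,  1.39509720e-05]), 'tool_pos': array([135.3155021 , 584.01418819, 230.33236205]), 'tcp_rot': array([-1.79901226e+02, -9.70239380e-03,  1.66950979e+02]), 'ft_force': array([0.53961912, 0.84917109, 0.07885891]), 'wrist_torque': array([-0.03936457, -0.06328756, -0.01406682]), 'finger_gap': 85.43061387851385}
```

View pics/top0.png

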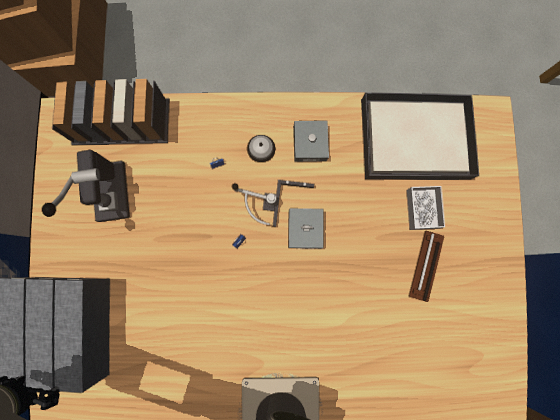

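View pics/side0.png

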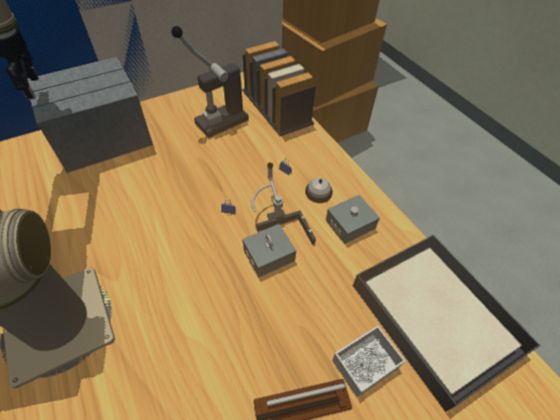

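```bash
python3 - <<'E'
import cv2
a=cv2.imread("pics/top0.png")[170:255,225:335]; cv2.imwrite("pics/top0c.png",cv2.resize(a,None,fx=7,fy=7,interpolation=cv2.INTER_CUBIC))
a=cv2.imread("pics/side0.png")[155:280,215:325]; cv2.imwrite("pics/side0c.png",cv2.resize(a,None,fx=4.8,fy=4.8,interpolation=cv2.INTER_CUBIC))
E
```

```text
(no output)
```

View pics/top0c.png

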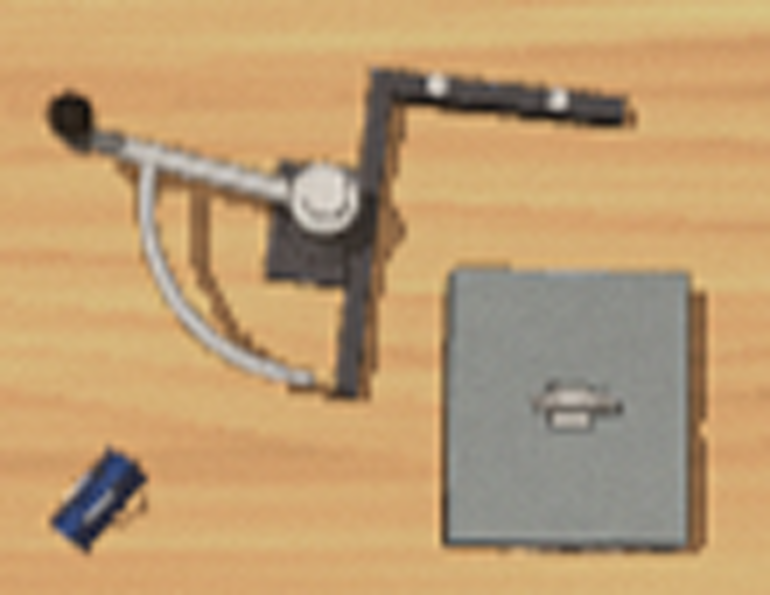

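View pics/side0c.png

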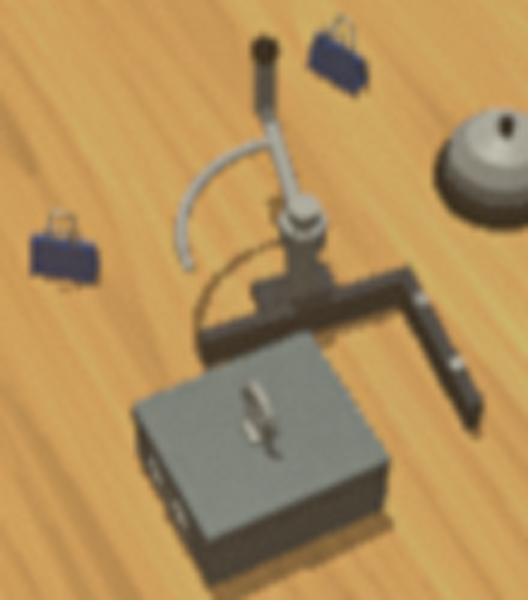

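```bash
cat > h.py <<'E'
import numpy as np, cv2
from scipy.spatial.transform import Rotation as R
CAM={"top":dict(f=451.1411560498478,c=(272.6579496339534,204.99674360112584),k=-0.14893336,o=[428.15165278,27.97405868,1302.79383513],a=[-172.49696063,-0.54988275,-90.40629244]),
"side":dict(f=382.3520049470194,c=(274.6090567903931,208.2030699174154),k=0.01148453,o=[272.08496475,-551.78201126,890.25208192],a=[-141.83819633,-0.83240631,-28.85937545])}
def K(c): return np.array([[c["f"],0,c["c"][0]],[0,c["f"],c["c"][1]],[0,0,1.]])
def ray(cam,u,v):
    c=CAM[cam]; p=cv2.undistortPoints(np.array([[[u,v]]],float),K(c),np.array([c["k"],0,0,0,0.]))[0,0]
    return R.from_euler("xyz",c["a"],degrees=True).apply([p[0],p[1],1])
def pt(cam,u,v,z):
    o=np.array(CAM[cam]["o"]); d=ray(cam,u,v); return (o+d*(z-o[2])/d[2])[:2]
def proj(cam,P):
    c=CAM[cam]; M=R.from_euler("xyz",c["a"],degrees=True).as_matrix().T
    return cv2.projectPoints(np.atleast_2d(np.array(P,float)),cv2.Rodrigues(M)[0],-M@np.array(c["o"]),K(c),np.array([c["k"],0,0,0,0.]))[0][:,0]
E
python3 - <<'E'
from h import *
t=lambda u,v,z:pt("top",225+(u+.5)/7-.5,170+(v+.5)/7-.5,z)
s=lambda u,v,z:pt("side",215+(u+.5)/4.8-.5,155+(v+.5)/4.8-.5,z)
np.set_printoptions(precision=1,suppress=True)
for n,a in dict(post=(325,197,96),ball=(72,115,130),tip=(312,380,74),ringtop=(577,397,88),b1=(450,270,55),b2=(690,272,55),b3=(688,545,55),b4=(443,543,55),fo=(372,70,28),fe1=(630,97,28),fe2=(622,125,28),sl=(338,395,28),sr=(357,396,28),fin=(392,103,28)).items(): print("T",n,t(*a))
for n,a in dict(post=(303,208,96),ball=(264,49,130),tip=(188,266,74),ringtop=(257,388,88),b1=(309,333,55),b2=(388,462,55),b3=(210,539,55),b4=(135,411,55),fo=(407,268,28),fe=(482,400,28),sl=(200,333,28)).items(): print("S",n,s(*a))
E
```

```text
T post [606.9  19.6]
T ball [633.7 115. ]
T tip [538.  25.]
T ringtop [529.5 -77.3]
T b1 [583.3 -30.3]
T b2 [ 581.9 -126.2]
T b3 [ 473.2 -123.3]
T b4 [474.8 -26.3]
T fo [669.6  -0.5]
T fe1 [ 657.8 -106.4]
T fe2 [ 646.2 -102.9]
T sl [535.9  14.4]
T sr [535.5   6.7]
T fin [655.8  -8.6]
S post [607.9  16.2]
S ball [631.8 106.9]
S tip [539.5  25.5]
S ringtop [530.  -74.1]
S b1 [583.9 -35.6]
S b2 [ 579.6 -129.4]
S b3 [ 474.8 -125.6]
S b4 [475.2 -36.3]
S fo [668.7  -4.9]
S fe [ 657.2 -105.7]
S sl [538.4  11. ]
```

```bash
cat >> h.py <<'E'
PO=np.array([607,18.]);TH=-6.36
def dk(x,y):  # dock->world
    c,s=np.cos(np.radians(TH)),np.sin(np.radians(TH)); return PO+[c*x-s*y,s*x+c*y]
def todk(p):
    c,s=np.cos(np.radians(TH)),np.sin(np.radians(TH)); d=np.array(p)[:2]-PO; return np.array([c*d[0]+s*d[1],-s*d[0]+c*d[1]])
def delta(st,x,y,z,yaw):
    A=R.from_euler("xyz",st["tcp_rot"],degrees=True); B=R.from_euler("xyz",[180,0,yaw],degrees=True)
    d=A.inv().apply(np.array([x,y,z])-st["tool_pos"])/1000; w=(A.inv()*B).as_rotvec()
    return np.round(np.r_[d,w],4).tolist()
E
python3 - <<'E'
from h import *; from bench import r
b=todk([528.5,-77.5]); print(b)
p=dk(b[0],b[1]-90); print(p, delta(r.sense(),p[0],p[1],200,83.6))
E
```

```text
[ -67.43784715 -103.60809221]
[ 518.53023882 -166.94609473] [-0.5429, -0.645, 0.0314, -0.0015, 0.0011, 1.4547]
```

Call:
jog_arm:
  targets:
    - [-0.543,-0.645,0.0,0,0,1.455,0.3]
    - [-0.543,-0.645,0.0,0,0,1.455,0.3]
    - [-0.543,-0.645,0.0,0,0,1.455,0.3]
    - [-0.543,-0.645,0.0,0,0,1.455,0.3]
    - [-0.543,-0.645,0.0,0,0,1.455,0.3]
  newtons: 40

```text
time: 0.52
tool_pos: [230.3, 397.0, 230.6]
tcp_rot: [-179.9, 0.0, 130.8]
ft_force: [1.0, 0.2, 1.0]
finger_gap: 59.7
```

```bash
python3 - <<'E'
from h import *; from bench import r
print(delta(r.sense(),518.5,-167,200,83.6))
E
```

```text
[-0.6152, -0.1506, 0.031, -0.0007, 0.0007, 0.8243]
```

Call:
jog_arm:
  targets:
    - [-0.615,-0.15,0.03,0,0,0.82,0.3]
    - [-0.615,-0.15,0.03,0,0,0.82,0.3]
    - [-0.615,-0.15,0.03,0,0,0.82,0.3]
    - [-0.615,-0.15,0.03,0,0,0.82,0.3]
    - [-0.615,-0.15,0.03,0,0,0.82,0.3]

```text
time: 0.93
tool_pos: [326.2, 212.4, 221.2]
tcp_rot: [180.0, -0.0, 95.0]
ft_force: [0.1, 0.2, 0.4]
finger_gap: 59.8
```

```bash
python3 - <<'E'
from h import *; from bench import r
print(delta(r.sense(),518.5,-167,200,83.6))
E
```

```text
[-0.3947, 0.1585, 0.0212, 0.0002, -0.0001, 0.1991]
```

Call:
jog_arm:
  targets:
    - [-0.395,0.158,0.021,0,0,0.2,0.3]
    - [-0.395,0.158,0.021,0,0,0.2,0.3]
    - [-0.395,0.158,0.021,0,0,0.2,0.3]
    - [-0.395,0.158,0.021,0,0,0.2,0.3]
    - [-0.395,0.158,0.021,0,0,0.2,0.3]

```text
time: 1.35
tool_pos: [421.2, 26.9, 211.0]
tcp_rot: [180.0, -0.0, 83.9]
ft_force: [1.4, 0.8, 0.2]
finger_gap: 59.9
```

```bash
python3 - <<'E'
from h import *; from bench import r
print(delta(r.sense(),518.5,-167,22,83.6))
E
```

```text
[-0.1824, 0.1174, 0.189, 0.0003, -0.0001, 0.0044]
```

Call:
jog_arm:
  targets:
    - [-0.182,0.117,0.01,0,0,0.004,0.3]
    - [-0.182,0.117,0.01,0,0,0.004,0.3]
    - [-0.182,0.117,0.01,0,0,0.004,0.3]
    - [-0.182,0.117,0.01,0,0,0.004,0.3]
    - [-0.182,0.117,0.01,0,0,0.004,0.3]

```text
time: 1.77
tool_pos: [514.4, -159.1, 200.9]
tcp_rot: [-180.0, -0.0, 83.6]
ft_force: [0.9, 0.0, 1.0]
finger_gap: 59.7
```

```bash
python3 - <<'E'
from h import *; from bench import r
print(delta(r.sense(),518.5,-167,22,83.6))
E
```

```text
[-0.0074, 0.0051, 0.1789, -0.0006, -0.0003, 0.0003]
```

Call:
jog_arm:
  targets:
    - [-0.007,0.005,0.04,0,0,0,0.3]
    - [-0.007,0.005,0.08,0,0,0,0.3]
    - [-0.007,0.005,0.12,0,0,0,0.3]
    - [-0.007,0.005,0.155,0,0,0,0.3]
    - [-0.007,0.005,0.175,0,0,0,0.3]

```text
time: 2.18
tool_pos: [514.9, -163.3, 21.1]
tcp_rot: [-179.6, -0.1, 83.6]
ft_force: [-0.4, 0.3, -0.7]
finger_gap: 59.5
```

```bash
python3 - <<'E'
from h import *; from bench import r
import cv2
s=r.snapshot("side"); cv2.imwrite("pics/s1.png",cv2.resize(s["pixels"][150:340,180:360,::-1],None,fx=3,fy=3))
print(r.sense()["tool_pos"],delta(r.sense(),518.5,-167,22,83.6))
E
```

```text
[ 512.9295451  -162.44642301   18.32195422] [-0.0039, 0.006, -0.0038, -0.0108, -0.0032, 0.0003]
```

View pics/s1.png

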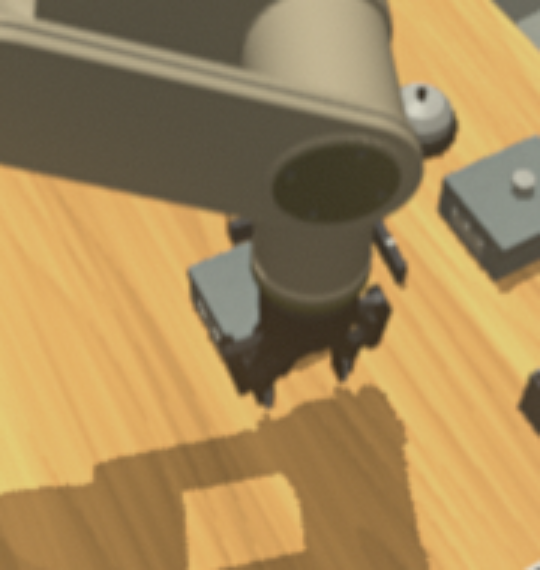

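Call:
jog_arm:
  targets:
    - [0.006,0.006,-0.003,0,0,0,0.3]
    - [0.012,0.006,-0.003,0,0,0,0.3]
    - [0.018,0.006,-0.003,0,0,0,0.3]
    - [0.024,0.006,-0.003,0,0,0,0.3]
    - [0.03,0.006,-0.003,0,0,0,0.3]

```text
time: 2.65
tool_pos: [529.2, -135.3, 31.7]
tcp_rot: [179.8, 0.1, 83.7]
ft_force: [-2.6, -7.4, 5.1]
finger_gap: 59.9
```

Call:
jog_arm:
  targets:
    - [0.005,0,0,0,0,0,0.3]
    - [0.01,0,0,0,0,0,0.3]
    - [0.014,0,0,0,0,0,0.3]
    - [0.018,0,0,0,0,0,0.3]
    - [0.022,0,0,0,0,0,0.3]

```text
time: 3.07
tool_pos: [531.3, -114.5, 31.4]
tcp_rot: [179.8, 0.2, 83.7]
ft_force: [-1.5, -7.0, 2.6]
finger_gap: 59.9
```

```bash
python3 - <<'E'
from h import *; from bench import r
import cv2
s=r.snapshot("top"); cv2.imwrite("pics/t1.png",cv2.resize(s["pixels"][170:290,225:335,::-1],None,fx=5,fy=5,interpolation=2))
q=r.sense();print(todk(q["tool_pos"]),q["tool_pos"],q["ft_force"])
E
```

```text
[ -60.50764667 -139.37636137] [ 531.42531408 -113.81582706   31.45412855] [-1.66912429 -4.005853    3.55821072]
```

View pics/t1.png

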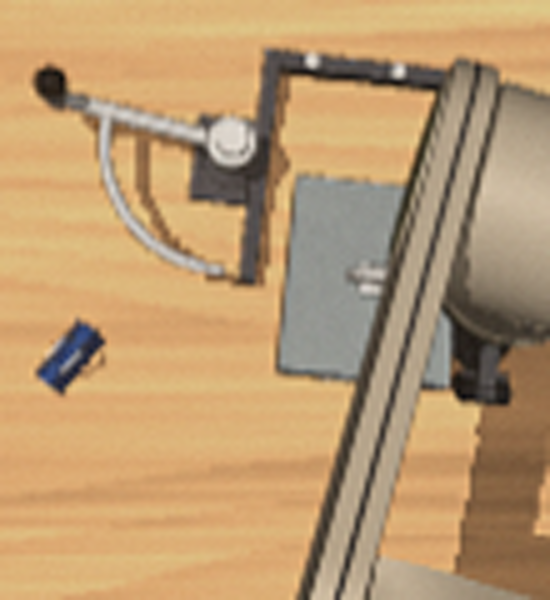

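Call:
jog_arm:
  targets:
    - [-0.006,-0.006,0.005,0,0,0,0.3]
    - [-0.006,-0.006,0.01,0,0,0,0.3]
    - [0.0,-0.006,0.01,0,0,0,0.3]
    - [0.004,-0.006,0.01,0,0,0,0.3]
    - [0.007,-0.006,0.01,0,0,0,0.3]

```text
time: 3.53
tool_pos: [524.2, -105.4, 18.9]
tcp_rot: [-179.9, 0.0, 83.6]
ft_force: [-0.1, -3.2, -2.1]
finger_gap: 59.6
```

Call:
jog_arm:
  targets:
    - [0.002,0,0,0,0,0,0.3]
    - [0.004,0,0,0,0,0,0.3]
    - [0.005,0,0,0,0,0,0.3]
    - [0.005,0,0,0,0,0,0.3]

```text
time: 3.87
tool_pos: [525.5, -100.5, 19.6]
tcp_rot: [180.0, -0.0, 83.7]
ft_force: [0.1, -0.3, -0.1]
finger_gap: 60.0
```

```bash
python3 - <<'E'
from h import *; from bench import r
q=r.sense();print(todk(q["tool_pos"]),q["tool_pos"],q["ft_force"])
E
```

```text
[ -67.82099275 -126.82513204] [ 525.547342   -100.53170748   19.60046938] [ 0.05344497 -0.34212622 -0.09312982]
```

Call:
jog_arm:
  targets:
    - [0.001,0,0,0,0,0,0.3]
    - [0.002,0,0,0,0,0,0.3]
    - [0.003,0,0,0,0,0,0.3]

```text
time: 4.12
tool_pos: [525.9, -98.2, 19.7]
tcp_rot: [180.0, 0.0, 83.6]
ft_force: [-2.8, -9.9, -0.8]
finger_gap: 60.1
```

```bash
python3 - <<'E'
from h import *; from bench import r
import cv2
s=r.snapshot("top"); cv2.imwrite("pics/t2.png",cv2.resize(s["pixels"][180:270,245:335,::-1],None,fx=7,fy=7,interpolation=2))
q=r.sense();print(todk(q["tool_pos"]),q["tool_pos"],q["ft_force"])
E
```

```text
[ -67.82534962 -124.49555043] [525.80107164 -98.21598066  19.65197007] [-1.17832667 -4.29922688 -1.937308  ]
```

View pics/t2.png

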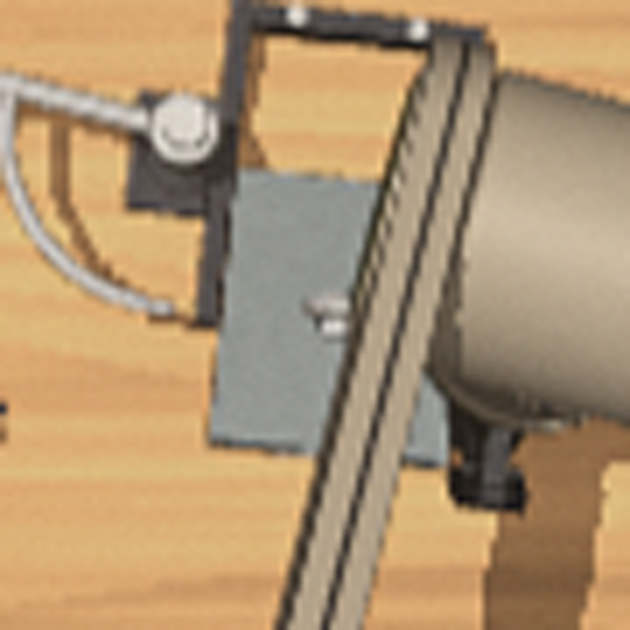

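Call:
jog_arm:
  targets:
    - [-0.02,0,0,0,0,0,0.3]
    - [-0.03,0,-0.03,0,0,0,0.3]
    - [-0.03,0,-0.07,0,0,0,0.3]
    - [-0.03,0,-0.11,0,0,0,0.3]
    - [-0.03,0,-0.11,0,0,0.1,0.3]

```text
time: 4.58
tool_pos: [527.7, -129.2, 139.4]
tcp_rot: [179.2, 0.0, 78.0]
ft_force: [1.3, -1.0, 1.1]
finger_gap: 60.0
```

```bash
python3 - <<'E'
from h import *; from bench import r
p=dk(-160,-70); print(p,delta(r.sense(),*p,125,-6.4))
E
```

```text
[440.23046179 -33.84516491] [0.075, -0.1056, 0.0129, 0.0117, -0.0096, 1.4728]
```

Call:
jog_arm:
  targets:
    - [0.03,-0.06,0.0,0,0,0.12,0.3]
    - [0.05,-0.09,0.0,0,0,0.24,0.3]
    - [0.075,-0.106,0.0,0,0,0.36,0.3]
    - [0.075,-0.106,0,0,0,0.48,0.3]
    - [0.075,-0.106,0,0,0,0.6,0.3]

```text
time: 5.0
tool_pos: [433.3, -29.6, 129.6]
tcp_rot: [-179.9, -0.1, 43.3]
ft_force: [-0.1, -0.7, -0.3]
finger_gap: 60.0
```

Call:
jog_arm:
  targets:
    - [0,0,0,0,0,0.12,0.3]
    - [0,0,0,0,0,0.24,0.3]
    - [0,0,0,0,0,0.36,0.3]
    - [0,0,0,0,0,0.48,0.3]
    - [0,0,0,0,0,0.6,0.3]

```text
time: 5.42
tool_pos: [434.8, -31.6, 130.0]
tcp_rot: [-180.0, -0.1, 8.8]
ft_force: [-0.0, 0.3, 0.2]
finger_gap: 59.7
```

```bash
python3 - <<'E'
from h import *; from bench import r
p=dk(-160,-70); print(p,delta(r.sense(),*p,15,-6.4),r.sense()["joint_pos"])
E
```

```text
[440.23046179 -33.84516491] [0.0049, 0.0031, 0.115, -0.0008, -0.0011, 0.2659] [-1.09518963e+01 -1.47975924e+01  1.17325277e+02  5.94836779e-02
  7.74214773e+01  7.02019468e+01]
```

Call:
jog_arm:
  targets:
    - [0.005,0.003,0.03,0,0,0.12,0.3]
    - [0.005,0.003,0.06,0,0,0.24,0.3]
    - [0.005,0.003,0.09,0,0,0.265,0.3]
    - [0.005,0.003,0.11,0,0,0.265,0.3]
    - [0.005,0.003,0.113,0,0,0.265,0.3]

```text
time: 5.83
tool_pos: [436.7, -33.3, 12.8]
tcp_rot: [-179.9, 0.4, -6.0]
ft_force: [-1.8, -0.6, -1.0]
finger_gap: 59.7
```

Call:
jog_arm:
  targets:
    - [0.007,0,0,0,0,0,0.3]
    - [0.014,0,0,0,0,0,0.3]
    - [0.021,0,0,0,0,0,0.3]
    - [0.027,0,0,0,0,0,0.3]
    - [0.032,0,0,0,0,0,0.3]

```text
time: 6.25
tool_pos: [472.9, -38.2, 18.0]
tcp_rot: [180.0, -0.0, -6.0]
ft_force: [-20.0, -2.7, 13.2]
finger_gap: 59.6
```

```bash
python3 - <<'E'
from h import *; from bench import r
q=r.sense();print(todk(q["tool_pos"]),q["tool_pos"],q["tcp_rot"],q["ft_force"])
E
```

```text
[-127.06000281  -70.75133514] [472.88450042 -38.24080824  18.03200458] [ 1.79959127e+02 -1.67877951e-02 -6.03189848e+00] [-19.96633195  -2.69819292  13.18300734]
```

Call:
jog_arm:
  targets:
    - [0.002,0,0,0,0,0,0.3]
    - [0.004,0,0,0,0,0,0.3]
    - [0.006,0,0,0,0,0,0.3]

```text
time: 6.5
tool_pos: [476.3, -38.6, 16.8]
tcp_rot: [180.0, 0.2, -6.0]
ft_force: [-12.7, -1.3, 8.7]
finger_gap: 60.1
```

```bash
python3 - <<'E'
from h import *; from bench import r
import cv2
s=r.snapshot("side"); cv2.imwrite("pics/s3.png",cv2.resize(s["pixels"][170:300,180:330,::-1],None,fx=4,fy=4,interpolation=2))
q=r.sense();print(todk(q["tool_pos"]),q["tool_pos"],q["ft_force"])
E
```

```text
[-123.05117726  -70.73297663] [476.87068731 -38.66664087  16.74716009] [-7.00534695 -1.08298279  1.7302539 ]
```

View pics/s3.png

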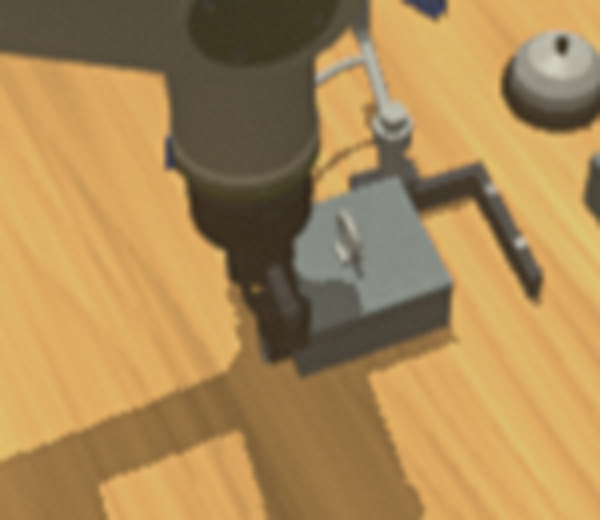

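Call:
jog_arm:
  targets:
    - [0.004,0,0,0,0,0,0.3]
    - [0.008,0,0,0,0,0,0.3]
    - [0.012,0,0,0,0,0,0.3]
    - [0.016,0,0,0,0,0,0.3]
    - [0.02,0,0,0,0,0,0.3]

```text
time: 6.97
tool_pos: [496.1, -40.9, 16.5]
tcp_rot: [180.0, 0.3, -6.0]
ft_force: [-12.3, -3.4, 6.3]
finger_gap: 60.2
```

Call:
jog_arm:
  targets:
    - [0.004,0,0,0,0,0,0.3]
    - [0.008,0,0,0,0,0,0.3]
    - [0.012,0,0,0,0,0,0.3]
    - [0.016,0,0,0,0,0,0.3]
    - [0.02,0,0,0,0,0,0.3]

```text
time: 7.38
tool_pos: [515.7, -43.2, 16.5]
tcp_rot: [179.9, 0.3, -6.1]
ft_force: [-13.9, -4.8, 8.0]
finger_gap: 60.0
```

```bash
python3 - <<'E'
from h import *; from bench import r
import cv2
s=r.snapshot("side"); cv2.imwrite("pics/s4.png",cv2.resize(s["pixels"][150:290,190:340,::-1],None,fx=4,fy=4,interpolation=2))
q=r.sense();print(todk(q["tool_pos"]),q["tool_pos"],q["ft_force"])
E
```

```text
[-82.86090575 -70.91175136] [516.79380388 -43.29639765  16.635377  ] [-5.94387295 -2.8682277  -0.7705321 ]
```

View pics/s4.png

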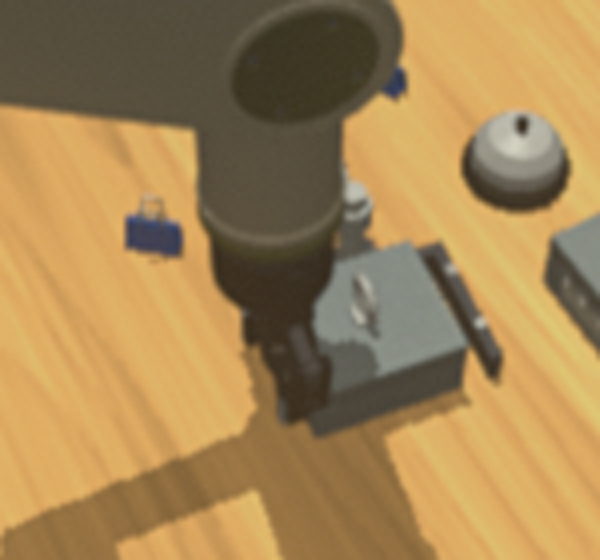

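Call:
jog_arm:
  targets:
    - [0.003,0,0,0,0,0,0.3]
    - [0.006,0,0,0,0,0,0.3]
    - [0.008,0,0,0,0,0,0.3]
    - [0.01,0,0,0,0,0,0.3]
    - [0.012,0,0,0,0,0,0.3]

```text
time: 7.85
tool_pos: [527.5, -44.6, 16.4]
tcp_rot: [179.9, 0.3, -6.1]
ft_force: [-14.0, -4.1, 7.6]
finger_gap: 59.9
```

Call:
jog_arm:
  targets:
    - [0.001,0,0,0,0,0,0.3]
    - [0.002,0,0,0,0,0,0.3]
    - [0.003,0,0,0,0,0,0.3]

```text
time: 8.1
tool_pos: [530.3, -44.9, 16.4]
tcp_rot: [179.9, 0.3, -6.1]
ft_force: [-13.5, -3.8, 6.8]
finger_gap: 59.7
```

```bash
python3 - <<'E'
from h import *; from bench import r
import cv2
q=r.sense();print(todk(q["tool_pos"]),q["tool_pos"],q["ft_force"])
s=r.snapshot("side"); cv2.imwrite("pics/s5.png",cv2.resize(s["pixels"][160:260,240:340,::-1],None,fx=6,fy=6,interpolation=2))
E
```

```text
[-69.22024218 -71.00680726] [530.33998611 -44.90191473  16.37573684] [-13.54059552  -3.75559492   6.75413043]
```

View pics/s5.png

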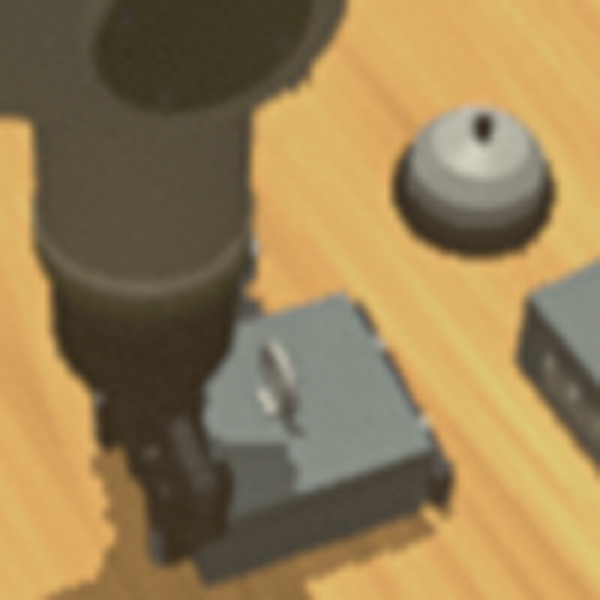

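Call:
jog_arm:
  targets:
    - [0.001,0,0,0,0,0,0.3]
    - [0.002,0,0,0,0,0,0.3]
    - [0.003,0,0,0,0,0,0.3]

```text
time: 8.4
tool_pos: [533.3, -45.3, 16.3]
tcp_rot: [179.9, 0.3, -6.1]
ft_force: [-12.8, -4.0, 7.0]
finger_gap: 59.7
```

Call:
jog_arm:
  targets:
    - [0.0005,0,0,0,0,0,0.3]
    - [0.001,0,0,0,0,0,0.3]

```text
time: 8.57
tool_pos: [533.7, -45.3, 16.3]
tcp_rot: [179.9, 0.4, -6.1]
ft_force: [-19.3, -3.3, 12.6]
finger_gap: 59.9
```

Call:
jog_arm:
  targets:
    - [0.0005,0,0,0,0,0,0.3]
    - [0.001,0,0,0,0,0,0.3]
    - [0.001,0,0,0,0,0,0.3]

```text
time: 8.82
tool_pos: [533.6, -45.3, 16.3]
tcp_rot: [179.9, 0.5, -6.1]
ft_force: [-23.2, -2.1, 17.2]
finger_gap: 60.2
```

```bash
python3 - <<'E'
from h import *; from bench import r
q=r.sense();print(todk(q["tool_pos"]),q["tool_pos"],q["ft_force"])
E
```

```text
[-65.93310029 -71.02687813] [533.60467393 -45.28599562  16.31523405] [-23.22397309  -2.06093575  17.22731912]
```

Call:
jog_arm:
  targets:
    - [-0.01,0,0,0,0,0,0.3]
    - [-0.03,0,0,0,0,0,0.3]
    - [-0.035,0,-0.035,0,0,0,0.3]
    - [-0.035,0,-0.075,0,0,0,0.3]
    - [-0.035,0,-0.115,0,0,0,0.3]

```text
time: 9.23
tool_pos: [501.6, -40.8, 132.7]
tcp_rot: [-180.0, 0.1, -6.0]
ft_force: [1.1, -0.5, 0.1]
finger_gap: 59.9
```

```bash
python3 - <<'E'
from h import *; from bench import r
import cv2
s=r.snapshot("side"); cv2.imwrite("pics/s6.png",cv2.resize(s["pixels"][160:260,240:340,::-1],None,fx=6,fy=6,interpolation=2))
p=dk(0,-162); q=r.sense(); print(q["tool_pos"],p,delta(q,*p,130,83.6))
E
```

```text
[507.39141385 -41.80008908 143.01610121] [ 589.05442988 -143.00297051] [0.0917, 0.0921, 0.0142, 0.0101, -0.0089, -1.5642]
```

View pics/s6.png

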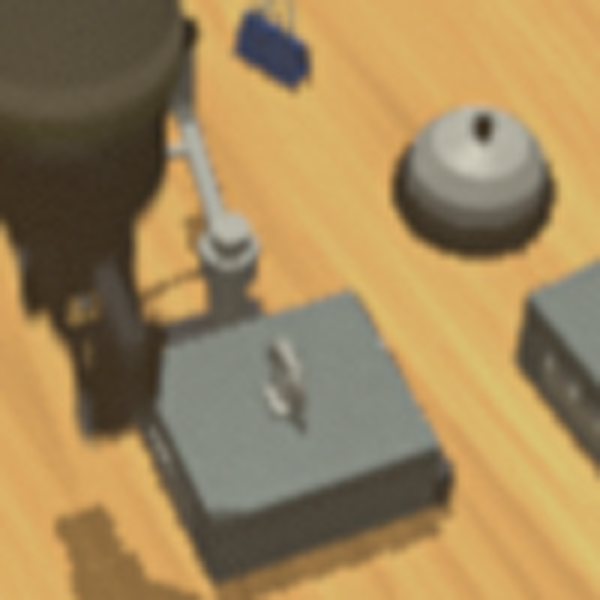

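Call:
jog_arm:
  targets:
    - [0.0,0.04,0,0,0,-0.12,0.3]
    - [0.02,0.07,0,0,0,-0.24,0.3]
    - [0.05,0.092,0,0,0,-0.36,0.3]
    - [0.08,0.092,0,0,0,-0.48,0.3]
    - [0.092,0.092,0,0,0,-0.6,0.3]

```text
time: 9.7
tool_pos: [587.8, -144.5, 132.6]
tcp_rot: [179.8, -0.2, 28.5]
ft_force: [0.3, 1.1, 0.3]
finger_gap: 59.6
```

Call:
jog_arm:
  targets:
    - [0,0,0,0,0,-0.12,0.3]
    - [0,0,0,0,0,-0.24,0.3]
    - [0,0,0,0,0,-0.36,0.3]
    - [0,0,0,0,0,-0.48,0.3]
    - [0,0,0,0,0,-0.6,0.3]

```text
time: 10.12
tool_pos: [585.3, -142.4, 132.1]
tcp_rot: [179.9, -0.0, 63.1]
ft_force: [0.1, -0.1, 0.1]
finger_gap: 59.8
```

```bash
python3 - <<'E'
from h import *; from bench import r
p=dk(-5,-160); q=r.sense(); print(q["tool_pos"],p,delta(q,*p,20,83.6))
E
```

```text
[ 585.27502863 -142.40024645  132.10424491] [ 584.30675264 -140.46140389] [0.0013, -0.0019, 0.1121, 0.0012, -0.0, -0.3583]
```

Call:
jog_arm:
  targets:
    - [0,-0.002,0.03,0,0,-0.12,0.3]
    - [0,-0.002,0.06,0,0,-0.24,0.3]
    - [0,-0.002,0.09,0,0,-0.358,0.3]
    - [0,-0.002,0.108,0,0,-0.358,0.3]
    - [0,-0.002,0.11,0,0,-0.358,0.3]

```text
time: 10.53
tool_pos: [579.8, -140.3, 17.0]
tcp_rot: [-179.6, -0.1, 83.2]
ft_force: [0.2, 0.3, -0.4]
finger_gap: 60.1
```

Call:
jog_arm:
  targets:
    - [0.006,0,0,0,0,0,0.3]
    - [0.012,0,0,0,0,0,0.3]
    - [0.017,0,0,0,0,0,0.3]
    - [0.021,0,0,0,0,0,0.3]
    - [0.024,0,0,0,0,0,0.3]

```text
time: 10.95
tool_pos: [586.8, -116.9, 23.3]
tcp_rot: [179.8, 0.0, 83.3]
ft_force: [0.5, 0.1, 0.1]
finger_gap: 60.0
```

```bash
python3 - <<'E'
from h import *; from bench import r
q=r.sense();print(todk(q["tool_pos"]),q["tool_pos"],q["tcp_rot"],q["ft_force"])
E
```

```text
[  -5.16840403 -136.27817353] [ 586.76717333 -116.8669185    23.26647792] [1.79845789e+02 2.02221870e-02 8.32653671e+01] [0.53480467 0.08480092 0.1482063 ]
```

Call:
jog_arm:
  targets:
    - [0.003,0,0,0,0,-0.005,0.3]
    - [0.006,0,0,0,0,-0.005,0.3]
    - [0.008,0,0,0,0,-0.005,0.3]
    - [0.009,0,0,0,0,-0.005,0.3]
    - [0.01,0,0,0,0,-0.005,0.3]

```text
time: 11.37
tool_pos: [586.6, -107.4, 21.5]
tcp_rot: [-180.0, 0.0, 83.5]
ft_force: [0.0, -0.6, -0.0]
finger_gap: 59.8
```

Call:
jog_arm:
  targets:
    - [0.001,0,0,0,0,0,0.3]
    - [0.002,0,0,0,0,0,0.3]

```text
time: 11.53
tool_pos: [586.6, -105.9, 21.5]
tcp_rot: [-180.0, 0.0, 83.5]
ft_force: [-1.9, -3.3, 0.9]
finger_gap: 59.7
```

Call:
jog_arm:
  targets:
    - [0.001,0,0,0,0,0,0.3]
    - [0.002,0,0,0,0,0,0.3]

```text
time: 11.7
tool_pos: [586.4, -105.6, 21.5]
tcp_rot: [-180.0, 0.2, 83.5]
ft_force: [-4.5, -13.6, 1.5]
finger_gap: 59.8
```

Call:
jog_arm:
  targets:
    - [0.0005,0,0,0,0,0,0.3]
    - [0.001,0,0,0,0,0,0.3]
    - [0.001,0,0,0,0,0,0.3]

```text
time: 11.95
tool_pos: [586.4, -105.5, 21.6]
tcp_rot: [-179.9, 0.2, 83.4]
ft_force: [-5.6, -13.3, 1.9]
finger_gap: 60.0
```

Call:
jog_arm:
  targets:
    - [-0.01,0,0,0,0,0,0.3]
    - [-0.04,0,0,0,0,0,0.5]
    - [-0.05,0,-0.03,0,0,0,0.7]
    - [-0.05,0,-0.07,0,0,0,1]
    - [-0.05,0,-0.11,0,0,0,1]

```text
time: 12.37
tool_pos: [580.0, -152.8, 131.2]
tcp_rot: [-179.8, -0.1, 83.4]
ft_force: [1.1, -0.0, 0.6]
finger_gap: 11.3
```

```bash
python3 - <<'E'
from h import *; from bench import r
import cv2
s=r.snapshot("side"); cv2.imwrite("pics/s7.png",cv2.resize(s["pixels"][160:260,240:340,::-1],None,fx=6,fy=6,interpolation=2))
s=r.snapshot("top"); cv2.imwrite("pics/t7.png",cv2.resize(s["pixels"][170:250,225:335,::-1],None,fx=7,fy=7,interpolation=2))
E
```

```text
(no output)
```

View pics/s7.png

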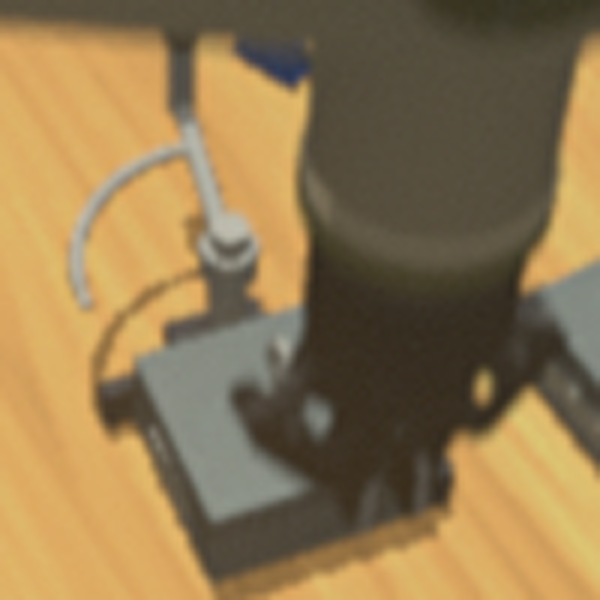

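View pics/t7.png

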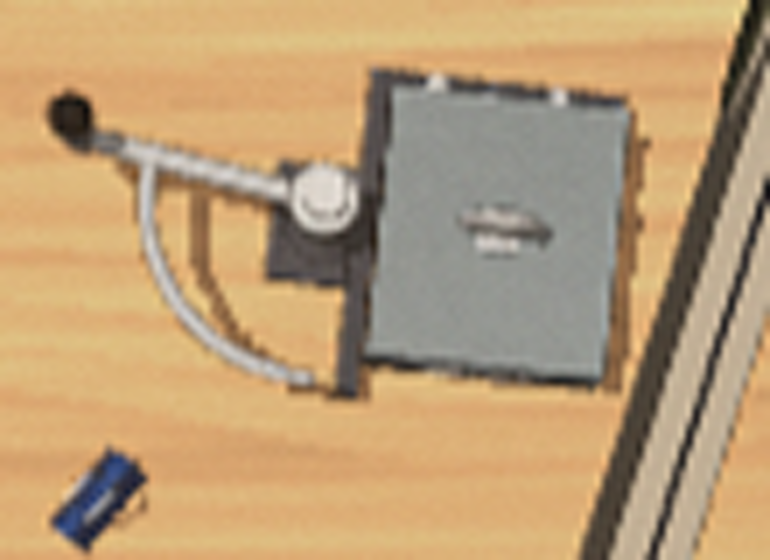

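```bash
python3 - <<'E'
from h import *; from bench import r
e=dk(0,-70); u=proj("top",[[*e,88],[*dk(55,-22),55],[*dk(-55,-22),55],[*dk(55,-118),55],[*dk(-55,-118),55]]); print(((u-[225,170]+.5)*7-.5).round())
q=r.sense();print(q["tool_pos"])
a=np.radians(58);p=PO+100*np.array([np.cos(a),np.sin(a)]);print(p,delta(q,*p,170,58))
E
```

```text
[[508. 218.]
 [397.  83.]
 [369. 354.]
 [635. 108.]
 [609. 379.]]
[ 586.46898032 -154.31608035  140.5235953 ]
[659.99192642 102.80480962] [0.2637, 0.0443, -0.0296, 0.0138, -0.0005, 0.4449]
```

Call:
jog_arm:
  targets:
    - [0.0,0.0,-0.035,0,0,0.1,1]
    - [0.03,0.005,-0.035,0,0,0.2,1]
    - [0.07,0.01,-0.035,0,0,0.3,1]
    - [0.11,0.02,-0.035,0,0,0.4,1]
    - [0.15,0.03,-0.035,0,0,0.5,1]

```text
time: 12.88
tool_pos: [628.8, -5.3, 166.9]
tcp_rot: [180.0, -0.1, 54.5]
ft_force: [0.7, 0.3, 0.3]
finger_gap: 0.5
```

```bash
cat >>h.py <<'E'
def peg(q,phi,z,rad=100,yo=0):
    a=np.radians(phi);p=PO+rad*np.array([np.cos(a),np.sin(a)]);return p,delta(q,*p,z,phi+yo)
def polar(q):
    d=q["tool_pos"][:2]-PO; return np.hypot(*d),np.degrees(np.arctan2(d[1],d[0]))
E
python3 - <<'E'
from h import *; from bench import r
q=r.sense();print(q["tool_pos"],peg(q,52,170))
E
```

```text
[628.76524417  -5.2925039  166.93279117] (array([668.56614753,  96.80107536]), [0.1062, -0.0268, -0.003, 0.0007, -0.001, 0.044])
```

Call:
jog_arm:
  targets:
    - [0.04,-0.01,0,0,0,0.044,1]
    - [0.08,-0.02,0,0,0,0.044,1]
    - [0.106,-0.027,0.02,0,0,0.044,1]
    - [0.106,-0.027,0.05,0,0,0.044,1]
    - [0.106,-0.027,0.07,0,0,0.044,1]

```text
time: 13.3
tool_pos: [667.1, 98.2, 94.4]
tcp_rot: [-180.0, -0.0, 52.6]
ft_force: [0.0, -1.0, -1.4]
finger_gap: 0.0
```

Call:
jog_arm:
  targets:
    - [0,0,0.002,0,0,0,1]
    - [0,0,0.002,0,0,0,1]

```text
time: 13.47
tool_pos: [665.6, 95.7, 92.3]
tcp_rot: [-179.8, 0.2, 52.4]
ft_force: [0.3, -0.0, 0.2]
finger_gap: 0.0
```

```bash
python3 - <<'E'
from h import *; from bench import r
import cv2
s=r.snapshot("side"); cv2.imwrite("pics/s8.png",cv2.resize(s["pixels"][140:260,220:340,::-1],None,fx=5,fy=5,interpolation=2))
q=r.sense();print(q["tool_pos"],polar(q),q["tcp_rot"],peg(q,60,95))
E
```

```text
[667.08689573  95.46141868  94.63411588] (np.float64(98.0342104661634), np.float64(52.19923324028576)) [-1.79966098e+02  1.31771729e-02  5.23408622e+01] (array([657.        , 104.60254038]), [0.0011, -0.0136, -0.0004, -0.0006, 0.0002, -0.1337])
```

View pics/s8.png

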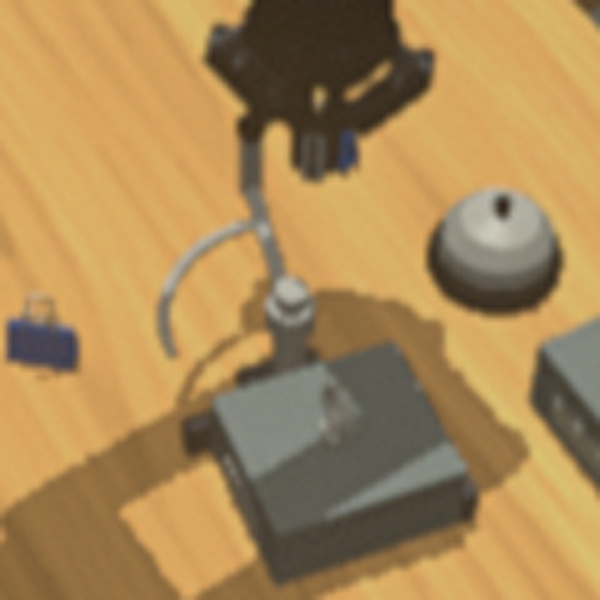

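Call:
jog_arm:
  targets:
    - [0.002,-0.0052,-0.003,0,0,-0.0524,1]
    - [0.0015,-0.0105,-0.003,0,0,-0.1047,1]
    - [0.0008,-0.0156,-0.003,0,0,-0.1571,1]
    - [-0.0002,-0.0208,-0.003,0,0,-0.2094,1]
    - [-0.0014,-0.0259,-0.003,0,0,-0.2618,1]

```text
time: 13.93
tool_pos: [647.8, 110.1, 101.1]
tcp_rot: [179.7, -0.2, 67.4]
ft_force: [0.7, 0.1, -0.3]
finger_gap: -0.6
```

Call:
jog_arm:
  targets:
    - [-0.0001,-0.0052,0,0,0,-0.0524,1]
    - [-0.0005,-0.0105,0,0,0,-0.1047,1]
    - [-0.0012,-0.0156,0,0,0,-0.1571,1]
    - [-0.0022,-0.0208,0,0,0,-0.2094,1]
    - [-0.0034,-0.0259,0,0,0,-0.2618,1]

```text
time: 14.35
tool_pos: [622.6, 117.0, 101.0]
tcp_rot: [179.7, -0.1, 82.5]
ft_force: [2.0, 0.3, 0.6]
finger_gap: 0.3
```

```bash
python3 - <<'E'
from h import *; from bench import r
import cv2
s=r.snapshot("side"); cv2.imwrite("pics/s9.png",cv2.resize(s["pixels"][140:260,200:340,::-1],None,fx=5,fy=5,interpolation=2))
q=r.sense();print(q["tool_pos"],polar(q),q["tcp_rot"],q["ft_force"])
E
```

```text
[621.73703911 117.19909706 100.81175691] (np.float64(100.28779177424394), np.float64(81.54992976644088)) [ 1.79754119e+02 -7.98493378e-02  8.26838828e+01] [ 1.33922422  0.54218983 -0.26391636]
```

View pics/s9.png

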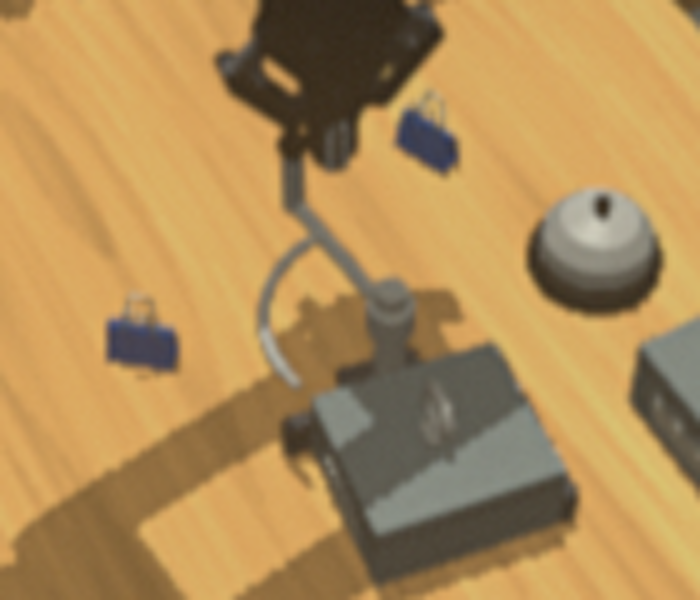

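Call:
jog_arm:
  targets:
    - [-0.0001,-0.0052,0,0,0,-0.0524,1]
    - [-0.0005,-0.0105,0,0,0,-0.1047,1]
    - [-0.0012,-0.0156,0,0,0,-0.1571,1]
    - [-0.0022,-0.0208,0,0,0,-0.2094,1]
    - [-0.0034,-0.0259,0,0,0,-0.2618,1]

```text
time: 14.82
tool_pos: [596.4, 117.0, 100.5]
tcp_rot: [179.7, 0.0, 97.4]
ft_force: [0.8, -1.0, 0.2]
finger_gap: 0.2
```

Call:
jog_arm:
  targets:
    - [-0.0001,-0.0052,0,0,0,-0.0524,1]
    - [-0.0005,-0.0105,0,0,0,-0.1047,1]
    - [-0.0012,-0.0156,0,0,0,-0.1571,1]
    - [-0.0022,-0.0208,0,0,0,-0.2094,1]
    - [-0.0034,-0.0259,0,0,0,-0.2618,1]

```text
time: 15.23
tool_pos: [571.2, 110.2, 100.4]
tcp_rot: [179.7, 0.1, 112.4]
ft_force: [1.5, -0.9, -0.1]
finger_gap: 0.0
```

```bash
python3 - <<'E'
from h import *; from bench import r
q=r.sense();print(q["tool_pos"],polar(q),q["tcp_rot"],q["ft_force"],q["joint_pos"])
E
```

```text
[571.15035449 110.1599835  100.41827174] (np.float64(98.88710553860906), np.float64(111.25571763547914)) [1.79731041e+02 8.19704428e-02 1.12379330e+02] [ 1.53253628 -0.90658568 -0.10606696] [ 5.86837290e+00  1.00705157e+01  9.64364208e+01 -2.24782395e-03
  7.32118992e+01 -1.65105054e+01]
```

Call:
jog_arm:
  targets:
    - [0.0005,-0.0052,0,0,0,-0.0524,1]
    - [0.0005,-0.0105,0,0,0,-0.1047,1]
    - [-0.0002,-0.0156,0,0,0,-0.1571,1]
    - [-0.0012,-0.0208,0,0,0,-0.2094,1]
    - [-0.0024,-0.0259,0,0,0,-0.2618,1]

```text
time: 15.65
tool_pos: [548.1, 98.1, 100.3]
tcp_rot: [179.8, 0.1, 127.4]
ft_force: [1.6, 0.0, -0.2]
finger_gap: -0.3
```

Call:
jog_arm:
  targets:
    - [-0.0001,-0.0052,0,0,0,-0.0524,1]
    - [-0.0005,-0.0105,0,0,0,-0.1047,1]
    - [-0.0012,-0.0156,0,0,0,-0.1571,1]
    - [-0.0022,-0.0208,0,0,0,-0.2094,1]
    - [-0.0034,-0.0259,0,0,0,-0.2618,1]

```text
time: 16.07
tool_pos: [529.6, 79.6, 100.3]
tcp_rot: [179.8, 0.2, 142.4]
ft_force: [2.3, 0.7, -0.4]
finger_gap: 0.3
```

```bash
python3 - <<'E'
from h import *; from bench import r
import cv2
s=r.snapshot("top"); cv2.imwrite("pics/t10.png",cv2.resize(s["pixels"][160:250,225:335,::-1],None,fx=6,fy=6,interpolation=2))
s=r.snapshot("side"); cv2.imwrite("pics/s10.png",cv2.resize(s["pixels"][140:260,220:340,::-1],None,fx=5,fy=5,interpolation=2))
q=r.sense();print(q["tool_pos"],polar(q),q["tcp_rot"],q["ft_force"])
E
```

```text
[529.07721129  79.41363106  99.89172645] (np.float64(99.21489343524414), np.float64(141.75713938362986)) [1.79859513e+02 1.65002204e-01 1.42279428e+02] [-1.03865965  0.10761186  0.22464484]
```

View pics/t10.png

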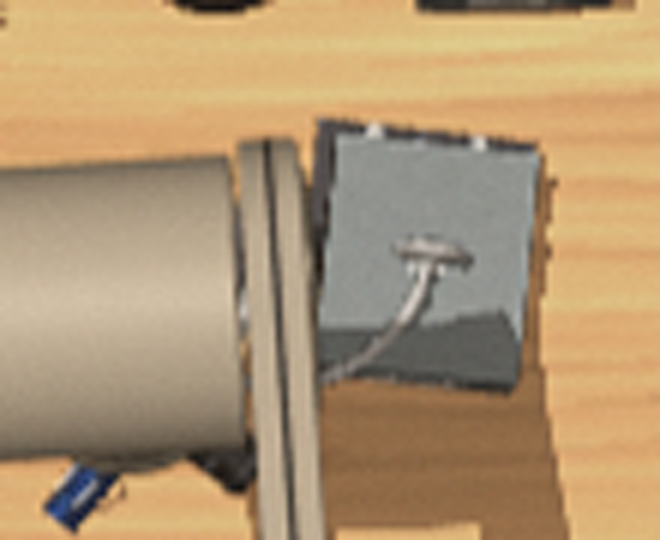

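View pics/s10.png

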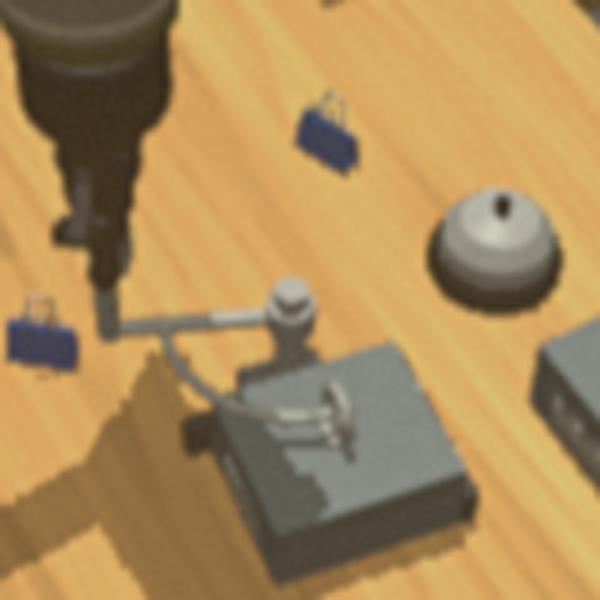

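Call:
jog_arm:
  targets:
    - [0.0003,-0.0035,0,0,0,-0.035,1]
    - [0,-0.007,0,0,0,-0.07,1]
    - [-0.0004,-0.0105,0,0,0,-0.105,1]
    - [-0.0008,-0.014,0,0,0,-0.14,1]
    - [-0.0013,-0.0174,0,0,0,-0.175,1]

```text
time: 16.58
tool_pos: [519.6, 65.5, 99.3]
tcp_rot: [179.9, 0.2, 152.3]
ft_force: [1.2, -0.6, 0.3]
finger_gap: 0.4
```

Call:
jog_arm:
  targets:
    - [-0.0001,-0.0035,0,0,0,-0.035,1]
    - [-0.0003,-0.007,0,0,0,-0.07,1]
    - [-0.0006,-0.0105,0,0,0,-0.105,1]
    - [-0.001,-0.014,0,0,0,-0.14,1]
    - [-0.0015,-0.0174,0,0,0,-0.175,1]

```text
time: 17.0
tool_pos: [512.7, 49.4, 99.2]
tcp_rot: [179.9, 0.2, 162.3]
ft_force: [1.6, 1.0, 0.2]
finger_gap: 0.2
```

```bash
python3 - <<'E'
from h import *; from bench import r
import cv2
s=r.snapshot("side"); cv2.imwrite("pics/s11.png",cv2.resize(s["pixels"][140:260,220:340,::-1],None,fx=5,fy=5,interpolation=2))
q=r.sense();print(q["tool_pos"],polar(q),q["tcp_rot"],q["ft_force"])
E
```

```text
[512.52711661  48.8651426   99.14227383] (np.float64(99.38703498553562), np.float64(161.9073182754533)) [1.79954145e+02 1.50576147e-01 1.62462092e+02] [0.4279555  0.07881929 0.68741441]
```

View pics/s11.png

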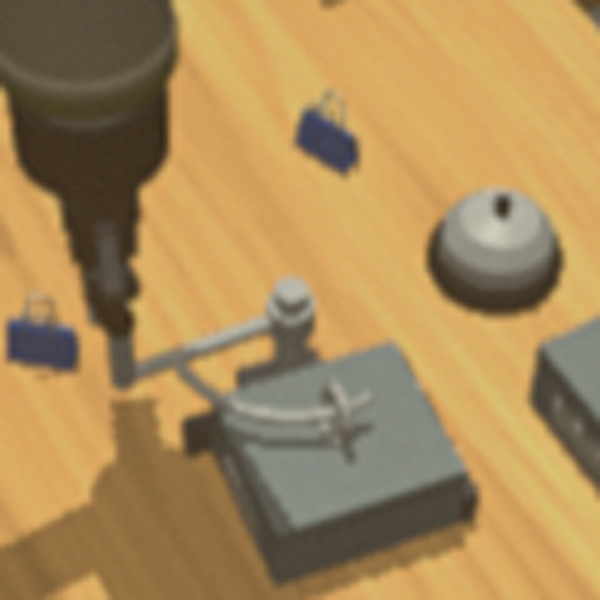

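Tip is through the ring. Continue to the stop, watching force.

Call:
jog_arm:
  targets:
    - [-0.0001,-0.0035,0,0,0,-0.035,1]
    - [-0.0003,-0.007,0,0,0,-0.07,1]
    - [-0.0006,-0.0105,0,0,0,-0.105,1]
    - [-0.001,-0.014,0,0,0,-0.14,1]

```text
time: 17.38
tool_pos: [509.3, 36.2, 98.9]
tcp_rot: [179.9, 0.1, 170.3]
ft_force: [1.8, 15.5, 0.1]
finger_gap: -0.4
```

Call:
jog_arm:
  targets:
    - [0,-0.0015,0,0,0,-0.015,1]
    - [-0.0001,-0.003,0,0,0,-0.03,1]

```text
time: 17.55
tool_pos: [508.9, 36.0, 99.0]
tcp_rot: [179.6, 0.1, 172.0]
ft_force: [2.1, 22.8, 0.8]
finger_gap: -0.0
```

Call:
jog_arm:
  targets:
    - [0,-0.0015,0,0,0,-0.015,1]
    - [-0.0001,-0.003,0,0,0,-0.03,1]

```text
time: 17.72
tool_pos: [508.5, 35.5, 99.0]
tcp_rot: [179.4, 0.1, 173.8]
ft_force: [0.2, 34.2, 1.5]
finger_gap: 0.2
```

```bash
python3 - <<'E'
from h import *; from bench import r
q=r.sense();print(q["tool_pos"],polar(q),q["tcp_rot"],q["ft_force"])
E
```

```text
[508.46252545  35.47338309  99.01311976] (np.float64(100.07473710776226), np.float64(169.94442437274012)) [1.79426654e+02 8.89212555e-02 1.73769315e+02] [ 0.24517459 34.24515907  1.51925909]
```

Call:
jog_arm:
  targets:
    - [0,0.01,0,0,0,0,1]
    - [0,0.025,0,0,0,0,1]
    - [0,0.04,0,0,0,0,1]
    - [0,0.04,-0.04,0,0,0,1]
    - [0,0.04,-0.08,0,0,0,1]

```text
time: 18.13
tool_pos: [509.6, 70.4, 176.4]
tcp_rot: [-180.0, -0.3, 173.7]
ft_force: [1.7, -1.1, 1.1]
finger_gap: -0.2
```

Call:
jog_arm:
  targets:
    - [0.04,0,0,0,0,0,1]
    - [0.08,0.02,-0.02,0,0,0,1]
    - [0.1,0.06,-0.04,0,0,0,1]
    - [0.1,0.1,-0.04,0,0,0,1]
    - [0.1,0.14,-0.04,0,0,0,1]

```text
time: 18.55
tool_pos: [427.0, 213.4, 221.4]
tcp_rot: [179.8, 0.3, 173.6]
ft_force: [0.6, -0.2, -0.4]
finger_gap: -0.3
```

```bash
python3 - <<'E'
from h import *; from bench import r
import cv2
s=r.snapshot("top"); cv2.imwrite("pics/t12.png",s["pixels"][:,:,::-1]);cv2.imwrite("pics/t12c.png",cv2.resize(s["pixels"][170:255,225:335,::-1],None,fx=7,fy=7,interpolation=2))
s=r.snapshot("side"); cv2.imwrite("pics/s12.png",cv2.resize(s["pixels"][140:260,200:340,::-1],None,fx=5,fy=5,interpolation=2))
q=r.sense();print(q["tool_pos"],q["ft_force"])
E
```

```text
[426.55402068 217.0517641  219.42275965] [-0.96796482 -0.61431676 -0.33523228]
```

View pics/t12.png

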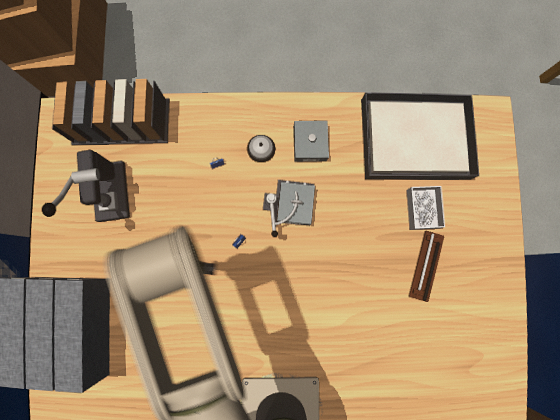

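View pics/t12c.png

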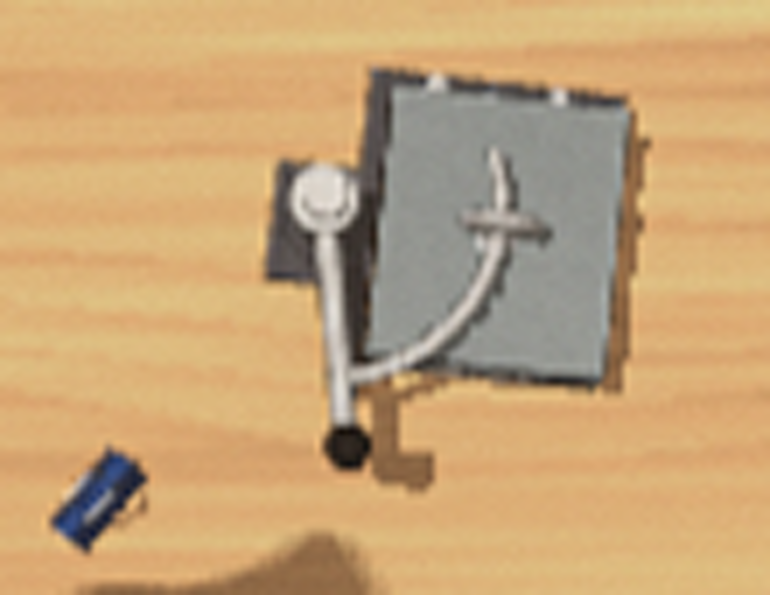

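View pics/s12.png

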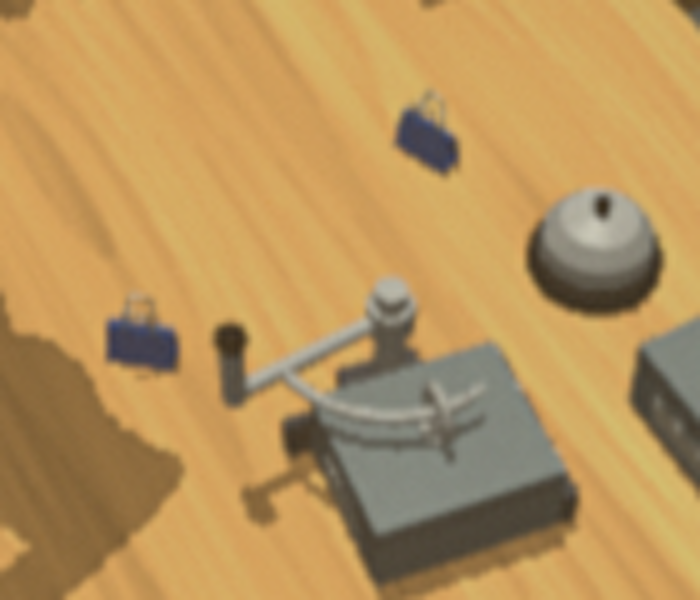

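```bash
python3 - <<'E'
from h import *
t=lambda u,v,z:pt("top",225+(u+.5)/7-.5,170+(v+.5)/7-.5,z)
po=t(325,197,96)
for n,a,off in(("ball",(347,445,122),0),("tip",(493,150,74),100),):
    d=t(*a)-po; print(n,np.hypot(*d),np.radians((np.degrees(np.arctan2(d[1],d[0]))%360)-off-(173.6-100 )))
d=t(72,115,122)-po;print("start ball",np.radians(np.degrees(np.arctan2(d[1],d[0]))-73.6))
E
```

```text
ball 97.99690081914542 1.9329409303614846
tip 69.97568088353732 1.9967951479855959
start ball 0.00076854795507571
```

Both measurements put the hook at about 1.95 rad, which is the stop. The bystanders are unmoved and the arm is clear.

```bash
python3 -c "
from bench import r
print(r.hand_in())"
```

```text
the job is handed in; nothing more can be done
None
```

The ring box is docked against both fences and the hook is swung through its ring to the stop. I handed the job in at about 18.7 s, well inside the 61 s limit.

- **Box:** I pushed it along the cabinet top with two fingers: to the side fence, then to the back fence, then a last nudge to the side fence. At each fence the tool stopped while the force rose, to 23 N at the back and about 14 N at the side. The last pictures show the box parallel to the fences with no visible gap. Its corners lie within about 1 pixel (roughly 3 mm) of where home should be, which is as closely as the cameras can tell.
- **Hook:** I pushed the peg round its circle until it stopped hard at 34 N. The pictures show the arc through the ring. Measured from the ball the hook is at 1.93 rad, and from the tip 2.00 rad; they differ by 0.07 rad, but both agree with the 1.95 stop and are well above 1.8.
- **Everything else:** The other items look unmoved in the before and after top views. The arm ended about 0.2 m clear, touching nothing.

One reading was not clean: while pushing towards the back fence the tool showed up to 17 N vertically, probably friction against the box side. The box stayed flat in every picture.

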